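# Empty the tart tray into the tub

## Task

Lift the little carrying tray of tarts by its bow handle, keep it level as you carry it over to the white tub, then tip it so that all five tarts slide off its open front edge into the tub. Then set the empty tray gently down flat on the slatted wooden board, between the board's two lips (either end first), and let go. Leave the tub upright about where it stands and do not disturb the other things on the table.

Things in the scene. Friction and masses are not known exactly. Their poses are not given: they have to be found in the camera images.
- tray: Small aluminium carrying tray, 200 (x) by 170 (y) mm, 300 g, with a bow handle over it; origin at the centre of its underside, z up. Floor and walls 3 mm thick, walls 18 mm high over the underside at the back (+x) and both sides; the front (-x) is open, the pouring edge. It starts flat on the rack, carrying five tarts; empty or loaded it balances within 20 mm of the handle bar.
- tray_grip (a point): centre of the handle bar: wood, straight along the tray's y, 14 by 14 mm in section, 160 mm clear between two flat posts on the side walls; at tray x +12, z 86 mm (underside of the tray to bar centre), some 50 mm over the tarts. A firm grip across it (70 N) holds the tray rigidly.
- tray_edge (a point): middle of the open pouring edge at the tray's front, on the top of its floor (tray x -100, y 0, z 3 mm)
- tub: White open plastic storage tub, empty, 240 (x) by 200 (y) by 80 mm tall, walls and floor 5 mm, 0.9 kg, loose on the table; origin at the centre of its underside, z up.
- board: Low slatted drying board of light wood, fixed, 250 (x) by 216 (y) mm, slat tops 28 mm over the table. Along both long sides (y = -103 and 103 mm) runs a lip 10 mm thick, top 40 mm over the table: 196 mm clear between the lips. The ends (x) are open. Origin at its centre on the table, z up. It may stand left or right of the tub.
- rack: Low steel wire cooling rack, fixed, 220 (x) by 188 (y) mm, top 30 mm over the table, origin at its centre on the table. The tray starts on it. It stands on the other side of the tub from the board.
- tart0_center (a point): middle of a baked tart: a chunky flat-bottomed round piece, 32 mm across the foot, 42 mm across the top, 22 mm tall (filling to 25), about 25 g, standing loose on the tray. On the tray's floor it begins to slide at a slope of 20 to 28 degrees.
- tart1_center (a point): middle of another such tart
- tart2_center (a point): middle of another such tart
- tart3_center (a point): middle of another such tart
- tart4_center (a point): middle of another such tart
- jar: closed amber glass jar, 68 mm across, 85 mm tall; a bystander, loose, origin at the centre of its underside
- brush: pastry brush lying on the table; a bystander, loose, about 20 mm tall
- plate: white plate, 150 mm across, with a stack of dough discs, 36 mm tall in all; a bystander, loose, origin at the centre of its underside
- bowl: steel bowl, 110 mm across, 50 mm tall; a bystander, loose, origin at the centre of its underside
- mug: white mug, 80 mm across, 90 mm tall, with a handle; a bystander, loose, origin at the centre of its underside
Mind the look-alikes: they are no part of the job. What is shaped like the part that bears tart3_center but purple or red is not meant.

How it is judged:
On the way, in this order (a step that is already met when the one before it is completed fails the run):
1. the loaded tray is lifted level off the rack with all five tarts on it (height (world z) of tray above 0.07 m and angle between tray's own z axis and vertical below 0.2 rad and z of tart0_center in the frame of tray between 0 and 0.035 m and x of tart0_center in the frame of tray between -0.1 and 0.1 m and y of tart0_center in the frame of tray between -0.085 and 0.085 m and z of tart1_center in the frame of tray between 0 and 0.035 m and x of tart1_center in the frame of tray between -0.1 and 0.1 m and y of tart1_center in the frame of tray between -0.085 and 0.085 m and z of tart2_center in the frame of tray between 0 and 0.035 m and x of tart2_center in the frame of tray between -0.1 and 0.1 m and y of tart2_center in the frame of tray between -0.085 and 0.085 m and z of tart3_center in the frame of tray between 0 and 0.035 m and x of tart3_center in the frame of tray between -0.1 and 0.1 m and y of tart3_center in the frame of tray between -0.085 and 0.085 m and z of tart4_center in the frame of tray between 0 and 0.035 m and x of tart4_center in the frame of tray between -0.1 and 0.1 m and y of tart4_center in the frame of tray between -0.085 and 0.085 m), for 0.2 s.
2. the tray is tipped over the tub (angle between tray's own z axis and vertical above 0.35 rad and height (world z) of tray_edge above 0.05 m and x of tray_edge in the frame of tub between -0.14 and 0.14 m and y of tray_edge in the frame of tub between -0.12 and 0.12 m), for 0.1 s.
At the end, for the whole second after the job is handed in: All five tarts lie at rest in the tub, below its rim; the tub stands upright; the empty tray lies released and at rest flat on the slats of the board, between the lips, its centre within 50 mm of the board's along the lips and 20 mm across, turned at most 0.2 rad from it (either end first) (x of tart0_center in the frame of tub between -0.116 and 0.116 m and y of tart0_center in the frame of tub between -0.096 and 0.096 m and z of tart0_center in the frame of tub between 0 and 0.075 m and x of tart1_center in the frame of tub between -0.116 and 0.116 m and y of tart1_center in the frame of tub between -0.096 and 0.096 m and z of tart1_center in the frame of tub between 0 and 0.075 m and x of tart2_center in the frame of tub between -0.116 and 0.116 m and y of tart2_center in the frame of tub between -0.096 and 0.096 m and z of tart2_center in the frame of tub between 0 and 0.075 m and x of tart3_center in the frame of tub between -0.116 and 0.116 m and y of tart3_center in the frame of tub between -0.096 and 0.096 m and z of tart3_center in the frame of tub between 0 and 0.075 m and x of tart4_center in the frame of tub between -0.116 and 0.116 m and y of tart4_center in the frame of tub between -0.096 and 0.096 m and z of tart4_center in the frame of tub between 0 and 0.075 m and x of tray in the frame of board between -0.05 and 0.05 m and y of tray in the frame of board between -0.02 and 0.02 m and z of tray in the frame of board between 0.024 and 0.032 m and angle between each of tray, tub's own z axis and vertical below 0.05 rad and angle between the x axis of tray and the x axis of board, either way round below 0.2 rad and linear speed of tray below 0.02 m/s and linear speed of each of tart0, tart1, tart2, tart3, tart4 below 0.05 m/s); the robot touches nothing.
It fails at once if the tray is dropped onto the board: it comes down on it at over 0.45 m/s, as from a fall of 10 mm or more (linear speed of tray above 0.45 m/s and z of tray in the frame of board below 0.045 m and x of tray in the frame of board between -0.12 and 0.12 m and y of tray in the frame of board between -0.1 and 0.1 m).
It fails at once if the tub is shoved more than 50 mm (distance of tub from where it was at the start of the episode above 0.05 m).
It fails at once if a bystander is moved more than 30 mm (distance of any of jar, brush, plate, bowl, mug from where it was at the start of the episode above 0.03 m).
It also fails if it takes over 58 s, if anything falls off the work surface, if the arm or the gripper's body presses on something with over 40 N, if the wrist force passes 120 N, or if a joint passes its speed limit or range.

## Robot

A 6-joint arm with a two-finger parallel gripper is mounted at the origin on the work surface. World frame = base frame: x ahead of the robot, y to its left, z up, the work surface at z = 0. Lengths are in m, angles in rad, forces in N, time in s.
With the tool pointing down it reaches from about 0.3 to 0.875 m from the base axis. Payload 4.2 kg.
Tool frame: the origin (TCP) lies between the finger pads; the fingertips stand r.tip_extent ahead of it and the grasp point (between the pads) lies 3 mm ahead of it (r.tip_extent is the distance from the TCP to the fingertips, in m); z points along the fingers, y is the line along which they close (so a half turn about z gives the same grasp; the last joint's range is limited). The gripper opens to 85 mm and grips with 20 to 120 N. Pads are 22 mm wide; open, the fingers measure 114 mm over their backs; the gripper's body (76 mm by 85 mm) begins 54 mm behind the grasp point. The pads swing forward as they close: fully open they stand 13 mm farther back than shut.
Start: joints at [1.323, 0.32, 1.565, -0, 1.257, -0.02], TCP at [0.13, 0.56, 0.221] pointing down, gripper open.
Joint ranges: [-3.11, 3.11], [-0.84, 2.01], [0.21, 2.61], [-1.34, 4.49], [0.05, 2.63], [-2.56, 2.56]. Speed limits (rad/s): [2.57, 2.57, 3.14, 3.14, 3.14, 3.14].

## Interface

Orientations are given as a unit quaternion [x, y, z, w].
In Python, from rig import r gives the robot as it stands.
- The arm moves only by the tool drive_tool, never from a script. Its argument "steps" is text: rows parted by semicolons, each of 7 numbers parted by spaces: the turn, a rotation vector about the tool's x, y, z in rad, then the shift along the tool's x, y, z in m, then the finger opening in m, from 0 to 0.0854. In form: wx wy wz tx ty tz claw; .... A call has 1 to 8 rows; each row shifts and turns the commanded pose from where the row before left it, along the tool's axes as they then stand; what a row does not reach is not made up. A row lasts 1/8 s, in which the tool goes at most 62.5 mm and 10.7 degrees, less where a joint would pass 70% of its speed; a pose out of reach is approached as far as the arm can. A call is refused whole if a number of a shift passes 0.0625 or a number of a turn 0.188, either way. A call with a gripper value outside its range is refused whole. The fingers move at their own pace and stop on an object; the grip force is fixed at half the most. Time passes only in rows, so rows that do not move let the fingers close. It gives the time, the measured TCP pose, the force, the opening and the grip force at its end, in the units of the state.
- r.state(): the state, without advancing time (a new reading comes with each control period).
- r.snapshot(name): name is "scene" or "top" or "wrist"; returns the picture (400x640x3 uint8, red, green, blue); there is no depth.
- r.camera_info(name): a dict with "fov_y" (degrees; the focal length in pixels is half the picture's height over the tangent of half this angle, whatever the lens; pixels are square), "cx", "cy" (the principal point, pixels), "position" and "orientation" of the camera in the world; the wrist camera has in their place "mount" (4x4, takes a point from camera to tool coordinates, whose origin is the TCP and whose axes are the flange's). Camera axes: x right, y down, z forward; pixel columns grow to the right and rows downward; lengths in m; the calibration is good to about 2 mm. A picture is of the moment at which its call begins: read the wrist's pose just before it. camera_info takes no time and is no camera call.
- r.job_done(): hands the job in; it is judged then, once.
The state is a dict: "clock": time; "joints": joint angles; "qd": joint speeds; "joint_efforts": joint torques, N m; "ee_pos": TCP position; "tool_rot": TCP orientation; "ft_force": force on the tool from outside, world axes, zero at the start; "moment": the same for the moment, N m; "width": opening from 0.0 (shut) to 1.0 (fully open); "finger_force": force on a finger pad.
Only numpy, scipy, OpenCV 4.12 (cv2) and the standard library are available. Lean on these libraries where they do the work, as an engineer would, in place of code of your own. Each camera call takes 0.05 s, during which the arm holds its last target. There are 200 camera calls.

## Working session

There is one attempt and no reset: what is moved stays moved. The work goes in short steps, Python scripts to look and compute and a tool call to move; the robot and the scene stay as the last step left them, time stands still between calls to the robot, and variables do not carry over. Pictures are saved under pics/ and viewed, at most 10 in all, crops included, and the job is handed in when it is done.

Besides the shell and the picture viewer there is one more tool, called after ">>>" as name(argument=value, ...) on one line, values as JSON. drive_tool: Moves the arm, as the interface text tells. Its arguments: {"type":"object","properties":{"steps":{"type":"string"}},"required":["steps"]}

```bash
ls; mkdir -p pics
python3 - <<'E'
from rig import r
import cv2
print(r.state(), r.tip_extent)
for n in("top","scene"):
    cv2.imwrite(f"pics/{n}0.png",r.snapshot(n)[:,:,::-1]); print(r.camera_info(n))
print(r.camera_info("wrist"))
E
```

```text
pics
{'clock': 0.0, 'joints': array([ 1.32299586e+00,  3.20257780e-01,  1.56568752e+00,  1.31675394e-05,
        1.25741308e+00, -1.99970303e-02]), 'qd': array([-0.00149029, -0.00092514, -0.00130691, -0.00031122,  0.00084504,
        0.00028267]), 'joint_efforts': array([-2.11013496e-03, -4.15525460e+01, -2.34155238e+01, -3.43888369e-04,
        8.22628092e-03,  4.69543039e-06]), 'ee_pos': array([0.12972582, 0.55965315, 0.21979859]), 'tool_rot': array([ 1.13657570e-01,  9.93519591e-01, -8.74122781e-04, -1.24066360e-04]), 'ft_force': array([ 0.46761375,  0.05572069, -0.34783305]), 'moment': array([ 0.00362963, -0.04747062, -0.03292411]), 'finger_force': 0.0, 'width': 1.000288814953801} 0.022
{'fov_y': 44.75466504078727, 'cx': 322.59401879695304, 'cy': 199.88416874015718, 'position': array([ 0.38201556, -0.04829129,  1.61784055]), 'orientation': array([ 0.71364768, -0.69783221,  0.0442081 , -0.04222357])}
{'fov_y': 43.894580235489734, 'cx': 321.3566468890854, 'cy': 190.6324111679842, 'position': array([ 1.11211507, -0.82328955,  1.01835553]), 'orientation': array([ 0.87592748,  0.2761568 , -0.11886461, -0.37730581])}
{'fov_y': 59.89104665787677, 'cx': 314.41158546478306, 'cy': 199.86072107455277, 'mount': array([[-3.28802447e-04, -9.48177007e-01, -3.17742436e-01,
         8.26430990e-02],
       [ 9.99999905e-01, -2.20619160e-04, -3.76457117e-04,
        -9.66592184e-04],
       [ 2.86847913e-04, -3.17742530e-01,  9.48176989e-01,
        -1.52595092e-01],
       [ 0.00000000e+00,  0.00000000e+00,  0.00000000e+00,
         1.00000000e+00]])}
```

View pics/top0.png

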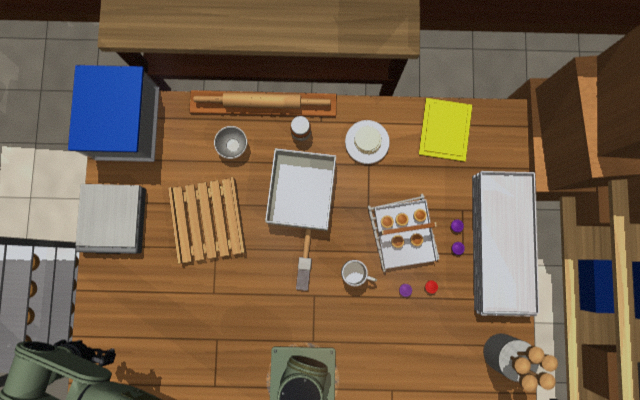

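View pics/scene0.png

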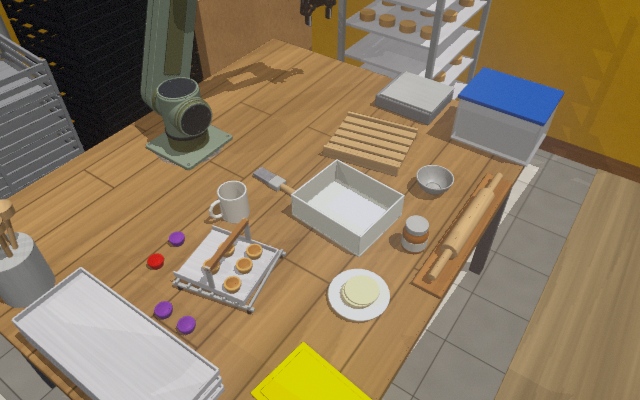

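The top view shows x up and y left, with the base at about (303,385). The tray is on its rack at (404,233), with the bar running from about (375,236) to (437,225). The tub is at (302,190) and the board at (206,220). The mug (355,273) and brush (304,265) stand near the tub. The purple tarts (456,227), (458,248), (405,291) and the red one (431,287) are look-alikes on the table. The five brown tarts on the tray are the ones meant. I'll enlarge to measure.

Run:
```python
import cv2
a=cv2.imread("pics/top0.png"); b=cv2.imread("pics/scene0.png")
cv2.imwrite("pics/c1.png",cv2.resize(a[180:290,355:475],None,fx=5.4,fy=5.4,interpolation=cv2.INTER_CUBIC))
cv2.imwrite("pics/c2.png",cv2.resize(a[135:275,160:345],None,fx=4.2,fy=4.2,interpolation=cv2.INTER_CUBIC))
```

```text
(no output)
```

View pics/c1.png

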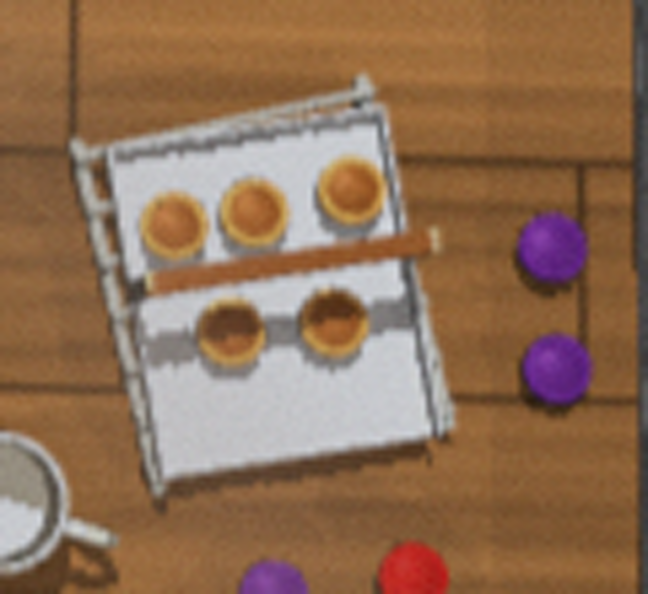

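View pics/c2.png

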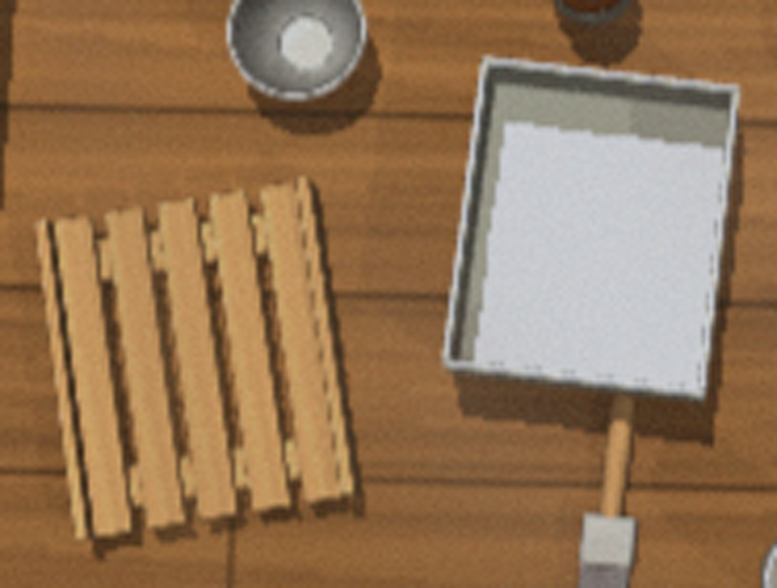

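c1 gives the bar ends at (148,283) and (435,240), the front edge at (163,478) to (437,437), and the back wall at the top (+x). c2 gives the tub rim corners and the board lip corners. The five tarts on the tray are golden-brown, so the purple and red ones are the decoys.

```bash
cat > h.py <<'E'
import numpy as np
from rig import r
from scipy.spatial.transform import Rotation as R
def ray(name,u,z):
    c=r.camera_info(name); f=200/np.tan(np.radians(c["fov_y"]/2))
    u=np.atleast_2d(u); d=np.c_[(u[:,0]-c["cx"])/f,(u[:,1]-c["cy"])/f,np.ones(len(u))]
    d=R.from_quat(c["orientation"]).apply(d); p=c["position"]
    return p+d*((z-p[2])/d[:,2])[:,None]
E
python3 - <<'E'
from h import *
c1=lambda L:np.array(L)/5.4+[355,180]
c2=lambda L:np.array(L)/4.2+[160,135]
def quad(P):
    P=P[:,:2]; print(P.round(4).tolist(),'c',P.mean(0).round(4),'sides',np.linalg.norm(P-np.roll(P,-1,0),axis=1).round(3))
    for a,b in((3,0),(2,1)): d=P[b]-P[a]; print('x-axis yaw',np.arctan2(d[1],d[0]).round(3))
    d=P[0]-P[1];d2=P[3]-P[2]; print([np.arctan2(-q[0],q[1]).round(3) for q in(d,d2)])
B=ray("top",c1([[148,283],[435,240]]),.116)[:,:2]; print('bar',B,B.mean(0),np.linalg.norm(B[0]-B[1]), np.arctan2(-(B[0]-B[1])[0],(B[0]-B[1])[1]))
F=ray("top",c1([[163,478],[437,437]]),.033)[:,:2]; print('front',F,F.mean(0),np.linalg.norm(F[0]-F[1]), np.arctan2(-(F[0]-F[1])[0],(F[0]-F[1])[1]))
print('tub');quad(ray("top",c2([[484,60],[738,88],[703,396],[446,366]]),.08))
print('board');quad(ray("top",c2([[40,220],[305,180],[350,492],[82,538]]),.04))
print('mug',ray("top",[[355,268],[376,281]],.09),'brush',ray("top",[[303,288],[307,232]],.015),'jar',ray("top",[[300,126]],.085),'bowl',ray("top",[[230,142]],.05))
E
```

```text
bar [[ 0.46959035 -0.2375451 ]
 [ 0.49793792 -0.40210154]] [ 0.48376413 -0.31982332] 0.16698025157591134 0.1705922004215187
front [[ 0.35796789 -0.2578181 ]
 [ 0.3859652  -0.42211857]] [ 0.37196654 -0.33996833] 0.16666881611538722 0.16878192356786587
tub
[[0.7322, 0.106], [0.7148, -0.0897], [0.4777, -0.0677], [0.496, 0.1267]] c [0.6052 0.0188] sides [0.196 0.238 0.195 0.237]
x-axis yaw -0.087
x-axis yaw -0.092
[np.float64(-0.089), np.float64(-0.094)]
board
[[0.6059, 0.4521], [0.6423, 0.2468], [0.4003, 0.2014], [0.3607, 0.405]] c [0.5023 0.3263] sides [0.208 0.246 0.207 0.25 ]
x-axis yaw 0.189
x-axis yaw 0.186
[np.float64(0.175), np.float64(0.192)]
mug [[ 0.35835545 -0.15618751  0.09      ]
 [ 0.31979998 -0.22198711  0.09      ]] brush [[ 0.28905795  0.00668941  0.015     ]
 [ 0.47125433 -0.00156798  0.015     ]] jar [[0.80987236 0.02800061 0.085     ]] bowl [[0.76011297 0.25894745 0.05      ]]
```

```bash
cat >> h.py <<'E'
def goal(head,tilt=0):   # tool down, tool y at heading, tilted forward
    c,s=np.cos(head),np.sin(head)
    M=np.array([[-s*-1,c,0],[0,0,0],[0,0,0]],float)
    y=np.array([c,s,0]);z=np.array([0,0,-1.]);x=np.cross(y,z)
    return R.from_matrix(np.c_[x,y,z])*R.from_rotvec([-tilt,0,0])
def plan(p,head,tilt=0):
    s=r.state();T=R.from_quat(s["tool_rot"]);G=goal(head,tilt)
    print("t",round(s["clock"],2),"pos",s["ee_pos"].round(4),"w",round(s["width"],3),"F",s["ft_force"].round(1),s["finger_force"])
    print("turn",(T.inv()*G).as_rotvec().round(4),"shift before turn",T.inv().apply(np.array(p)-s["ee_pos"]).round(4),"after turn",G.inv().apply(np.array(p)-s["ee_pos"]).round(4),"tilt",np.degrees(np.arccos(-T.as_matrix()[2,2])).round(2))
E
python3 -c "
from h import *
plan([.4835,-.32,.20],.175)"
```

```text
t 0.1 pos [0.1297 0.5597 0.2198] w 1.001 F [-0.1 -0.2  0.8] 0.0
turn [-1.500e-03  9.000e-04  1.168e+00] shift before turn [-0.5433 -0.777   0.0211] after turn [-0.9279  0.1952  0.0198] tilt 0.09
```

>>> drive_tool(steps="0 0 0 -0.034 -0.0486 0 0.085; 0 0 0 -0.034 -0.0486 0 0.085; 0 0 0 -0.034 -0.0486 0 0.085; 0 0 0 -0.034 -0.0486 0 0.085; 0 0 0 -0.034 -0.0486 0 0.085; 0 0 0 -0.034 -0.0486 0 0.085; 0 0 0 -0.034 -0.0486 0 0.085; 0 0 0 -0.034 -0.0486 0 0.085")

```text
clock: 1.1
ee_pos: [0.3072, 0.1182, 0.2206]
tool_rot: [0.113, 0.994, 0.0, 0.0]
ft_force: [1.5, 1.7, -0.9]
width: 0.998
finger_force: 0.0
```

>>> drive_tool(steps="0 0 0 -0.034 -0.0486 0 0.085; 0 0 0 -0.034 -0.0486 0 0.085; 0 0 0 -0.034 -0.0486 0 0.085; 0 0 0 -0.034 -0.0486 0 0.085; 0 0 0 -0.034 -0.0486 0 0.085; 0 0 0 -0.034 -0.0486 0 0.085; 0 0 0 -0.034 -0.0486 0 0.085; 0 0 0 0 0 0 0.085")

```text
clock: 2.1
ee_pos: [0.4629, -0.2684, 0.2193]
tool_rot: [0.116, 0.993, -0.0, -0.0]
ft_force: [-0.5, 1.0, 0.0]
width: 0.998
finger_force: 0.0
```

>>> drive_tool(steps="0 0 0.167 0 0 0 0.085; 0 0 0.167 0 0 0 0.085; 0 0 0.167 0 0 0 0.085; 0 0 0.167 0 0 0 0.085; 0 0 0.167 0 0 0 0.085; 0 0 0.167 0 0 0 0.085; 0 0 0.166 0 0 0 0.085; 0 0 0 0 0 0 0.085")

```text
clock: 3.1
ee_pos: [0.4615, -0.264, 0.2204]
tool_rot: [0.642, 0.767, 0.0, -0.001]
ft_force: [-0.6, -0.6, 0.1]
width: 0.996
finger_force: 0.0
```

Run:
```python
from h import *
import cv2
plan([.4835,-.32,.20],.175)
s=r.state(); im=r.snapshot("wrist"); cv2.imwrite("pics/w1.png",im[:,:,::-1])
c=r.camera_info("wrist");f=200/np.tan(np.radians(c["fov_y"]/2));M=c["mount"];T=R.from_quat(s["tool_rot"])
for P in([.4696,-.2375,.116],[.498,-.402,.116],[.4835,-.32,.116]):
    q=T.inv().apply(np.array(P)-s["ee_pos"]); q=M[:3,:3].T@(q-M[:3,3]); print(q[:2]/q[2]*f+[c["cx"],c["cy"]])
```

```text
t 3.1 pos [ 0.4615 -0.264   0.2204] w 0.996 F [-0.6 -0.6  0.1] 0.0
turn [-0.0006 -0.001   0.0027] shift before turn [-0.059   0.0118  0.0204] after turn [-0.059   0.0119  0.0204] tilt 0.07
[332.9455019  162.65415065]
[328.63917289 343.55945803]
[330.18222151 261.6270554 ]
```

View pics/w1.png

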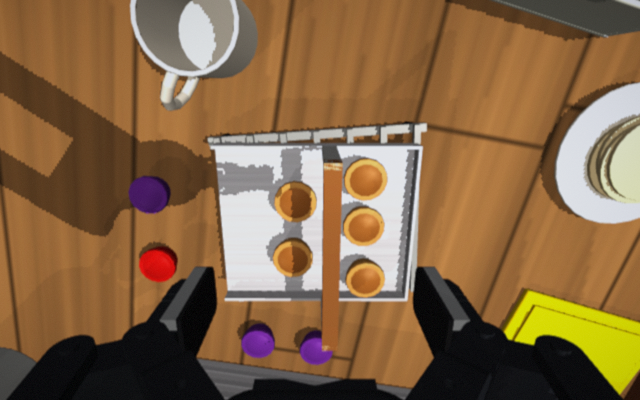

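The wrist view shows the bar from (333,165) to (328,348), within a few pixels of where I projected it, and five brown tarts on the tray. Descending to grasp.

>>> drive_tool(steps="0 0 0 -0.03 0.006 0.01 0.085; 0 0 0 -0.029 0.006 0.01 0.085; 0 0 0 0 0 0.02 0.085; 0 0 0 0 0 0.02 0.085; 0 0 0 0 0 0.02 0.085; 0 0 0 0 0 0.015 0.085; 0 0 0 0 0 0.006 0.085; 0 0 0 0 0 0 0.085")

```text
clock: 4.15
ee_pos: [0.4842, -0.3211, 0.1195]
tool_rot: [0.642, 0.766, 0.0, -0.0]
ft_force: [1.1, 0.1, 0.5]
width: 0.992
finger_force: 0.0
```

```bash
python3 -c "
from h import *
plan([.4835,-.32,.119],.175)"
```

```text
t 4.15 pos [ 0.4842 -0.3211  0.1195] w 0.992 F [1.1 0.1 0.5] 0.0
turn [-0.0002 -0.0003  0.0007] shift before turn [ 0.0012 -0.0005  0.0005] after turn [ 0.0012 -0.0005  0.0005] tilt 0.02
```

>>> drive_tool(steps="0 0 0 0 0 0 0.05; 0 0 0 0 0 0 0.03; 0 0 0 0 0 0 0.02; 0 0 0 0 0 0 0.01; 0 0 0 0 0 0 0; 0 0 0 0 0 0 0; 0 0 0 0 0 0 0; 0 0 0 0 0 0 0")

```text
clock: 5.15
ee_pos: [0.4841, -0.3212, 0.1196]
tool_rot: [0.643, 0.766, 0.0, -0.0]
ft_force: [-0.3, -0.2, 0.5]
width: -0.002
finger_force: 0.0
```

>>> drive_tool(steps="0 0 0 0 0 -0.003 0; 0 0 0 0 0 -0.006 0; 0 0 0 0 0 -0.01 0; 0 0 0 0 0 -0.015 0; 0 0 0 0 0 -0.02 0; 0 0 0 0 0 -0.02 0; 0 0 0 0 0 -0.015 0; 0 0 0 0 0 -0.01 0")

```text
clock: 6.15
ee_pos: [0.4843, -0.3213, 0.2199]
tool_rot: [0.643, 0.766, 0.0, 0.001]
ft_force: [-0.1, 0.0, 0.2]
width: 0.001
finger_force: 0.0
```

Run:
```python
from h import *
import cv2
plan([.65,.015,.25],-.09)
a=cv2.resize(r.snapshot("scene")[130:330,130:380],None,fx=1.8,fy=1.8); b=r.snapshot("wrist")[60:400,180:460]
o=np.zeros((360,450+280,3),np.uint8);o[:,:450]=a;o[:340,450:]=b
cv2.imwrite("pics/l1.png",o[:,:,::-1])
```

```text
t 6.15 pos [ 0.4843 -0.3213  0.2199] w 0.001 F [-0.1  0.   0.2] 0.0
turn [0.0011 0.0007 0.265 ] shift before turn [ 0.3023  0.2217 -0.0301] after turn [ 0.3499  0.1348 -0.0301] tilt 0.08
```

View pics/l1.png

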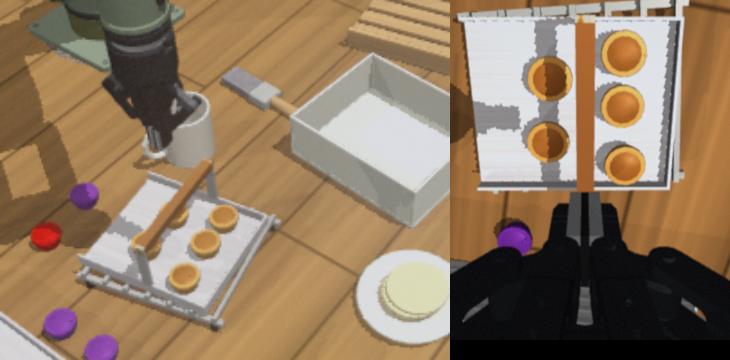

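The fingers shut on nothing, with zero grip force, and the tray and its five tarts are undisturbed on the rack. I'll compare the projected bar and fingertips with this picture before another try.

```bash
cat >> h.py <<'E'
def wpix(P,s=None):
    s=s or r.state();c=r.camera_info("wrist");f=200/np.tan(np.radians(c["fov_y"]/2));M=c["mount"]
    q=R.from_quat(s["tool_rot"]).inv().apply(np.atleast_2d(P)-s["ee_pos"]);q=(q-M[:3,3])@M[:3,:3];return q[:,:2]/q[:,2:]*f+[c["cx"],c["cy"]]
E
python3 - <<'E'
from h import *
import cv2
s=r.state();p=s["ee_pos"]
for z in(.09,.116,.14): print(z,wpix([[.4696,-.2375,z],[.4835,-.32,z],[.498,-.402,z]]).round(0).tolist())
print("tcp,grasp,tip",wpix([p,p-[0,0,.003],p-[0,0,.022]]).round(0).tolist())
c=r.camera_info("scene");f=200/np.tan(np.radians(c["fov_y"]/2))
def sp(P): q=R.from_quat(c["orientation"]).inv().apply(np.atleast_2d(P)-c["position"]);return (q[:,:2]/q[:,2:]*f+[c["cx"],c["cy"]]).round(0).tolist()
print("scene tcp,tip",sp([p,p-[0,0,.022]]),"bar",sp([[.4696,-.2375,.116],[.498,-.402,.116]]))
cv2.imwrite("pics/m1.png",np.hstack([cv2.resize(r.snapshot("scene")[130:300,150:290],None,fx=3,fy=3),cv2.resize(r.snapshot("top")[170:280,350:460],(370,510))[:,:370]])[:,:,::-1])
E
```

```text
0.09 [[316.0, 77.0], [315.0, 183.0], [315.0, 270.0]]
0.116 [[316.0, 77.0], [315.0, 192.0], [315.0, 285.0]]
0.14 [[316.0, 76.0], [315.0, 202.0], [315.0, 302.0]]
tcp,grasp,tip [[317.0, 258.0], [317.0, 255.0], [317.0, 239.0]]
scene tcp,tip [[220.0, 213.0], [221.0, 220.0]] bar [[245.0, 220.0], [206.0, 268.0]]
```

View pics/m1.png

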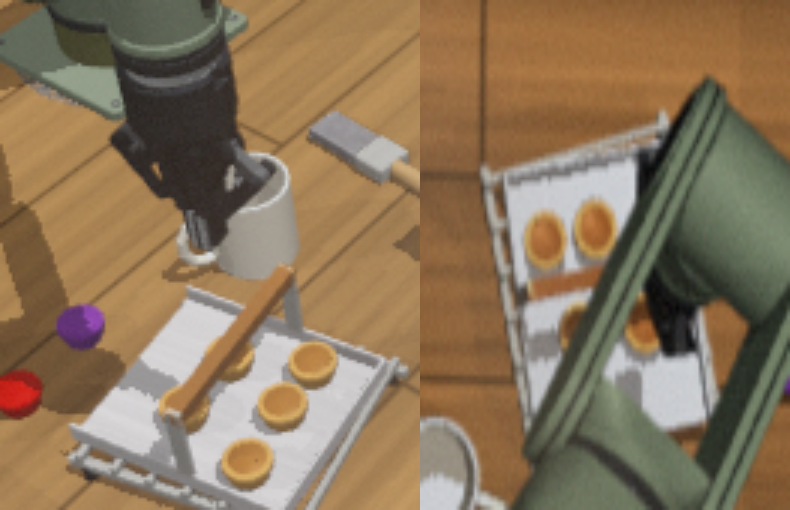

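Here the gripper tip shows at about scene pixel (217,213), but the stated tip extent predicts (221,220). The bar matches its prediction. So the real fingertips seem to sit higher than reported. I'll overlay candidate tip extents to measure how much.

Run:
```python
from h import *
import cv2
s=r.state();p=s["ee_pos"];T=R.from_quat(s["tool_rot"])
c=r.camera_info("scene");f=200/np.tan(np.radians(c["fov_y"]/2))
def sp(P): q=R.from_quat(c["orientation"]).inv().apply(np.atleast_2d(P)-c["position"]);return q[:,:2]/q[:,2:]*f+[c["cx"],c["cy"]]
a=cv2.resize(r.snapshot("scene")[185:245,180:240],(400,400),interpolation=cv2.INTER_CUBIC); b=cv2.resize(r.snapshot("wrist")[210:310,265:365],(400,400),interpolation=cv2.INTER_CUBIC)
a=cv2.convertScaleAbs(a,alpha=1.8,beta=30);b=cv2.convertScaleAbs(b,alpha=1.8,beta=30)
for d,col in((.022,(255,0,0)),(.0,(0,255,0)),(-.022,(0,160,255))):
    for x in(-.011,.011):
        P=p+T.apply([x,0,d])
        for im,u in((a,(sp(P)[0]+.5-[180,185])*400/60),(b,(wpix(P,s)[0]+.5-[265,210])*4)): cv2.circle(im,tuple(int(v) for v in u),4,col,-1)
cv2.imwrite("pics/t1.png",np.hstack([a,b])[:,:,::-1])
```

```text
(no output)
```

View pics/t1.png

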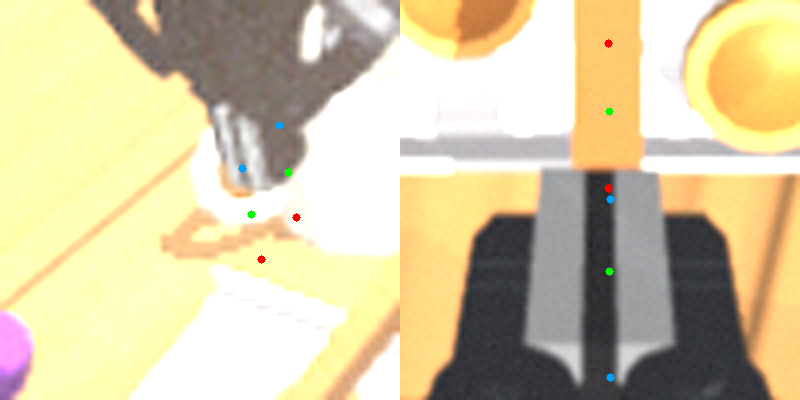

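In the overlay, the shut tips lie about 14 mm behind the reported TCP instead of 22 mm ahead: pad edge at row 168 in the wrist crop, tip at (240,190) in the scene crop. So the fingers closed just above the bar. Going down to TCP z ≈ 0.085 clears everything under either reading (tips ≥ 0.063, body ≥ 0.13).

>>> drive_tool(steps="0 0 0 0 0 0 0.085; 0 0 0 0 0 0 0.085; 0 0 0 0 0 0 0.085; 0 0 0 0 0 0 0.085; 0 0 0 0 0 0.02 0.085; 0 0 0 0 0 0.025 0.085; 0 0 0 0 0 0.025 0.085; 0 0 0 0 0 0.02 0.085")

```text
clock: 7.45
ee_pos: [0.4839, -0.321, 0.1276]
tool_rot: [0.643, 0.766, 0.0, -0.0]
ft_force: [-0.0, -0.3, -0.1]
width: 0.991
finger_force: 0.0
```

>>> drive_tool(steps="0 0 0 0 0 0.015 0.085; 0 0 0 0 0 0.01 0.085; 0 0 0 0 0 0.01 0.085; 0 0 0 0 0 0.006 0.085; 0 0 0 0 0 0.004 0.085; 0 0 0 0 0 0 0.085")

```text
clock: 8.2
ee_pos: [0.4841, -0.3212, 0.0835]
tool_rot: [0.643, 0.766, 0.0, -0.0]
ft_force: [0.0, -0.8, 0.3]
width: 0.99
finger_force: 0.0
```

>>> drive_tool(steps="0 0 0 0 0 0 0.05; 0 0 0 0 0 0 0.03; 0 0 0 0 0 0 0.02; 0 0 0 0 0 0 0.01; 0 0 0 0 0 0 0; 0 0 0 0 0 0 0; 0 0 0 0 0 0 0; 0 0 0 0 0 0 0")

```text
clock: 9.2
ee_pos: [0.4844, -0.3213, 0.0839]
tool_rot: [0.643, 0.766, 0.0, 0.0]
ft_force: [1.4, 0.6, 3.1]
width: 0.15
finger_force: 59.3
```

Firm grip: 59 N at 12.8 mm opening. Lifting.

>>> drive_tool(steps="0 0 0 0 0 -0.003 0; 0 0 0 0 0 -0.006 0; 0 0 0 0 0 -0.01 0; 0 0 0 0 0 -0.015 0; 0 0 0 0 0 -0.02 0; 0 0 0 0 0 -0.02 0; 0 0 0 0 0 -0.02 0; 0 0 0 0 0 -0.018 0")

```text
clock: 10.2
ee_pos: [0.4842, -0.3213, 0.1974]
tool_rot: [0.643, 0.766, 0.0, 0.001]
ft_force: [-0.0, -0.2, -5.2]
width: 0.153
finger_force: 58.5
```

>>> drive_tool(steps="0 0 0 0 0 -0.015 0; 0 0 0 0 0 -0.01 0; 0 0 0 0 0 -0.005 0; 0 0 0 0 0 0 0")

```text
clock: 10.7
ee_pos: [0.4841, -0.3212, 0.2255]
tool_rot: [0.643, 0.766, 0.0, -0.0]
ft_force: [0.0, -0.2, -5.6]
width: 0.147
finger_force: 58.5
```

Run:
```python
from h import *
import cv2
plan([.65,.015,.225],-.09)
a=cv2.resize(r.snapshot("scene")[100:330,130:380],(435,400)); b=r.snapshot("wrist")[:,140:500]
cv2.imwrite("pics/l2.png",np.hstack([a,b])[:,:,::-1])
```

```text
t 10.7 pos [ 0.4841 -0.3212  0.2255] w 0.147 F [ 0.  -0.2 -5.6] 58.51494491100311
turn [-1.00e-04 -2.00e-04  2.65e-01] shift before turn [0.3022 0.2219 0.0006] after turn [0.3497 0.135  0.0005] tilt 0.01
```

View pics/l2.png

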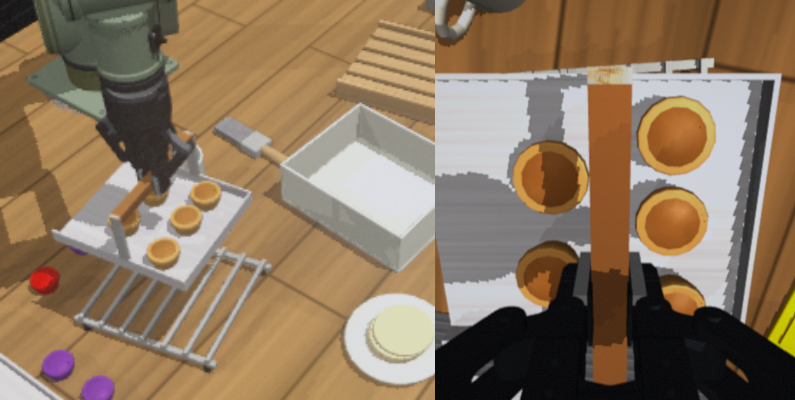

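All five tarts are on the level, lifted tray: wrist crop (675,132), (671,220), (683,305), (550,176), (548,272). Now the carry and pour numbers.

```bash
cat >> h.py <<'E'
EDGE=np.array([.001,-.112,.051]); H=-.09
TUB=np.array([.6052,.0188])
def E_(x,z): return np.r_[TUB+x*np.array([np.cos(H),np.sin(H)]),z]
def tcp(x,z,t): return E_(x,z)-goal(H,t).apply(EDGE)
E
python3 - <<'E'
from h import *
p=tcp(.04,.105,0);print(p.round(4));plan(np.r_[p[:2],.2255],H);print("down",.2255-p[2])
ts=np.radians([0,5,10,15,20,25,30,35,40,45,50,55])
for a,b in zip(ts,ts[1:]): print(np.degrees(b).round(),goal(H,a).inv().apply(tcp(.04,.105,b)-tcp(.04,.105,a)).round(4),tcp(.04,.105,b).round(3))
E
```

```text
[0.7565 0.0041 0.156 ]
t 10.8 pos [ 0.4839 -0.321   0.2249] w 0.155 F [ 0.9 -0.6 -4.6] 58.51176559925079
turn [-0.0011 -0.0009  0.265 ] shift before turn [ 0.2727  0.3251 -0.0006] after turn [ 0.3483  0.2423 -0.0006] tilt 0.08
down 0.0695
5.0 [ 0.     -0.0049 -0.0096] [0.752 0.005 0.166]
10.0 [ 0.     -0.0049 -0.0096] [0.746 0.005 0.175]
15.0 [-0.     -0.0049 -0.0096] [0.74  0.006 0.183]
20.0 [ 0.     -0.0049 -0.0096] [0.732 0.006 0.191]
25.0 [-0.     -0.0049 -0.0096] [0.725 0.007 0.199]
30.0 [-0.     -0.0049 -0.0096] [0.716 0.008 0.205]
35.0 [ 0.     -0.0049 -0.0096] [0.707 0.009 0.211]
40.0 [ 0.     -0.0049 -0.0096] [0.698 0.009 0.216]
45.0 [-0.     -0.0049 -0.0096] [0.688 0.01  0.22 ]
50.0 [-0.     -0.0049 -0.0096] [0.678 0.011 0.224]
55.0 [-0.     -0.0049 -0.0096] [0.667 0.012 0.226]
```

>>> drive_tool(steps="0 0 0 0.0055 0.0066 0 0; 0 0 0 0.011 0.0132 0 0; 0 0 0 0.0184 0.022 0 0; 0 0 0 0.0184 0.022 0 0; 0 0 0 0.0184 0.022 0 0; 0 0 0 0.0184 0.022 0 0; 0 0 0 0.0184 0.022 0 0; 0 0 0 0.0184 0.022 0 0")

```text
clock: 11.8
ee_pos: [0.6126, -0.1676, 0.2253]
tool_rot: [0.642, 0.767, 0.0, -0.0]
ft_force: [-0.6, -0.3, -5.1]
width: 0.151
finger_force: 58.6
```

>>> drive_tool(steps="0 0 0 0.0184 0.022 0 0; 0 0 0 0.0184 0.022 0 0; 0 0 0 0.0184 0.022 0 0; 0 0 0 0.0184 0.022 0 0; 0 0 0 0.0184 0.022 0 0; 0 0 0 0.0184 0.022 0 0; 0 0 0 0.0184 0.022 0 0; 0 0 0 0.011 0.0132 0 0")

```text
clock: 12.8
ee_pos: [0.7525, -0.0004, 0.2247]
tool_rot: [0.642, 0.767, -0.0, -0.001]
ft_force: [0.2, 0.2, -4.2]
width: 0.155
finger_force: 58.6
```

>>> drive_tool(steps="0 0 0.015 0.0055 0.0066 0 0; 0 0 0.04 0 0 0 0; 0 0 0.05 0 0 0 0; 0 0 0.05 0 0 0 0; 0 0 0.05 0 0 0 0; 0 0 0.04 0 0 0 0; 0 0 0.02 0 0 0 0; 0 0 0 0 0 0 0")

```text
clock: 13.8
ee_pos: [0.7572, 0.0032, 0.2257]
tool_rot: [0.738, 0.674, -0.0, -0.0]
ft_force: [0.4, 1.4, -3.2]
width: 0.152
finger_force: 58.6
```

```bash
python3 -c "
from h import *
plan(tcp(.04,.13,0),H)"
```

```text
t 13.8 pos [0.7572 0.0032 0.2257] w 0.152 F [ 0.4  1.4 -3.2] 58.623366951942444
turn [-0.0002  0.0001 -0.0004] shift before turn [ 0.0009 -0.0008  0.0447] after turn [ 0.0009 -0.0008  0.0447] tilt 0.01
```

>>> drive_tool(steps="0 0 0 0 0 0.008 0; 0 0 0 0 0 0.015 0; 0 0 0 0 0 0.014 0; 0 0 0 0 0 0.008 0; -0.06 0 0 0 -0.0034 -0.0066 0; -0.0873 0 0 0 -0.0049 -0.0096 0; -0.0873 0 0 0 -0.0049 -0.0096 0; -0.03 0 0 0 -0.0017 -0.0033 0")

```text
clock: 14.8
ee_pos: [0.7384, 0.0053, 0.2087]
tool_rot: [0.732, 0.669, 0.089, 0.098]
ft_force: [0.5, 0.1, -5.0]
width: 0.148
finger_force: 58.9
```

```bash
python3 -c "
from h import *
s=r.state();print(s['ee_pos']+R.from_quat(s['tool_rot']).apply(EDGE))
plan(tcp(.04,.105,.265),H,.265)"
```

```text
[0.64411146 0.01481049 0.13015149]
t 14.8 pos [0.7384 0.0053 0.2087] w 0.148 F [ 0.5  0.1 -5. ] 58.91424000263214
turn [ 0.0001 -0.0002  0.0002] shift before turn [ 0.0005 -0.0057  0.0245] after turn [ 0.0005 -0.0057  0.0245] tilt 15.19
```

>>> drive_tool(steps="0 0 0 0 -0.0029 0.0123 0; 0 0 0 0 -0.0028 0.0122 0; -0.07 0 0 0 -0.0039 -0.0077 0; -0.07 0 0 0 -0.0039 -0.0077 0; -0.06 0 0 0 -0.0034 -0.0066 0; -0.06 0 0 0 -0.0034 -0.0066 0; -0.07 0 0 0 -0.0039 -0.0077 0; -0.07 0 0 0 -0.0039 -0.0077 0")

```text
clock: 15.8
ee_pos: [0.7018, 0.0084, 0.2113]
tool_rot: [0.698, 0.638, 0.219, 0.24]
ft_force: [-0.4, -1.0, -4.5]
width: 0.155
finger_force: 59.2
```

>>> drive_tool(steps="-0.07 0 0 0 -0.0039 -0.0077 0; -0.07 0 0 0 -0.0039 -0.0077 0; -0.07 0 0 0 -0.0039 -0.0077 0; 0 0 0 0 0 0 0; 0 0 0 0 0 0 0; 0 0 0 0 0 0 0; 0 0 0 0 0 0 0; 0 0 0 0 0 0 0")

```text
clock: 16.8
ee_pos: [0.6855, 0.0049, 0.222]
tool_rot: [0.678, 0.615, 0.266, 0.302]
ft_force: [-0.4, -0.2, -2.9]
width: 0.152
finger_force: 59.4
```

Run:
```python
from h import *
import cv2
s=r.state();print(s['ee_pos']+R.from_quat(s['tool_rot']).apply(EDGE),s["joints"].round(2))
plan(tcp(.04,.105,.265),H,.265)
a=cv2.resize(r.snapshot("scene")[60:330,180:450],(400,400)); b=cv2.resize(r.snapshot("top")[110:310,200:400],(400,400))
cv2.imwrite("pics/p1.png",np.hstack([a,b])[:,:,::-1])
# brown-filling pixel count in wrist
w=cv2.cvtColor(r.snapshot("wrist"),cv2.COLOR_RGB2HSV); m=cv2.inRange(w,(15,120,180),(30,255,255)); n,_,st,ce=cv2.connectedComponentsWithStats(m); print([(x[4],c.round().tolist()) for x,c in zip(st[1:],ce[1:]) if x[4]>60])
```

```text
[0.64752112 0.0086195  0.10504187] [ 0.05  0.22  2.   -0.88  0.15  0.96]
t 16.8 pos [0.6855 0.0049 0.222 ] w 0.152 F [-0.4 -0.2 -2.9] 59.3944126367569
turn [ 0.5629  0.015  -0.0056] shift before turn [0.0067 0.0078 0.0653] after turn [0.0057 0.0415 0.0511] tilt 47.44
[(np.int32(1336), [332.0, 34.0]), (np.int32(231), [15.0, 155.0]), (np.int32(98), [2.0, 198.0]), (np.int32(128), [333.0, 363.0])]
```

View pics/p1.png

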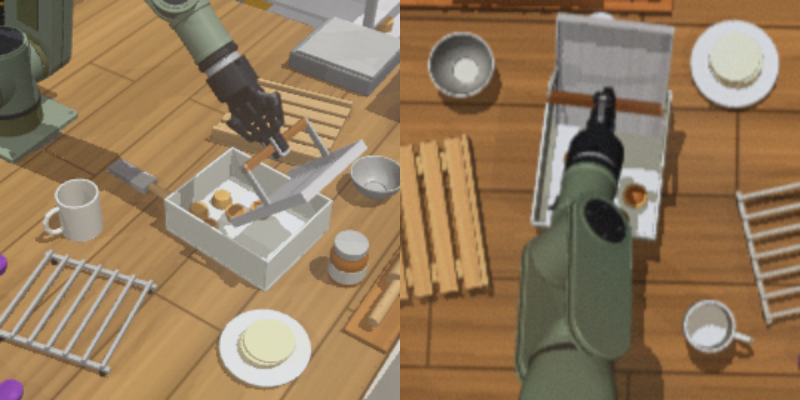

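The picture shows the tilted tray empty, with no tarts on the floor at (610,60), and tarts in the tub around (220,200) and (635,195). Levelling the tray.

>>> drive_tool(steps="0.06 0 0 0 0 -0.01 0; 0.1 0 0 0 0 -0.01 0; 0.12 0 0 0 0 -0.01 0; 0.12 0 0 0 0 0 0; 0.12 0 0 0 0 0 0; 0.12 0 0 0 0 0 0; 0.12 0 0 0 0 0 0; 0 0 0 0 0 0 0")

```text
clock: 17.95
ee_pos: [0.6708, 0.0023, 0.2404]
tool_rot: [0.745, 0.665, 0.028, 0.045]
ft_force: [-0.3, -0.7, -3.5]
width: 0.152
finger_force: 59.3
```

```bash
cat >> h.py <<'E'
BOARD=np.array([.5023,.3263]);BH=.187
def place(z):  # TCP with tray centred on the board; underside z
    return np.r_[BOARD,z]-goal(BH).apply([.001,-.012,.0538])
E
python3 -c "
from h import *
plan(place(.17),BH); print(place(.028))"
```

```text
t 17.95 pos [0.6708 0.0023 0.2404] w 0.152 F [-0.3 -0.7 -3.5] 59.26909625530243
turn [ 0.1014  0.0338 -0.2989] shift before turn [ 0.3057 -0.1924 -0.0092] after turn [ 0.3487 -0.0934  0.0166] tilt 6.1
[0.51427671 0.32754838 0.0818    ]
```

>>> drive_tool(steps="0.034 0.011 -0.1 0 0 0 0; 0.034 0.011 -0.1 0 0 0 0; 0.033 0.011 -0.1 0 0 0 0; 0 0 0 0.015 -0.004 0 0; 0 0 0 0.03 -0.008 0 0; 0 0 0 0.045 -0.012 0 0; 0 0 0 0.045 -0.012 0 0; 0 0 0 0.045 -0.012 0 0")

```text
clock: 18.95
ee_pos: [0.5857, 0.1725, 0.2413]
tool_rot: [0.638, 0.77, 0.0, -0.0]
ft_force: [-0.3, 0.4, -3.7]
width: 0.15
finger_force: 59.3
```

>>> drive_tool(steps="0 0 0 0.045 -0.012 0 0; 0 0 0 0.045 -0.012 0 0; 0 0 0 0.04 -0.0108 0 0; 0 0 0 0.02 -0.0055 0 0; 0 0 0 0.01 -0.003 0 0; 0 0 0 0 0 0 0")

```text
clock: 19.7
ee_pos: [0.5151, 0.3193, 0.2411]
tool_rot: [0.637, 0.77, -0.001, -0.0]
ft_force: [0.1, -0.3, -4.1]
width: 0.155
finger_force: 59.3
```

Run:
```python
from h import *
import cv2
plan(place(.045),BH)
hsv=cv2.cvtColor(r.snapshot("top"),cv2.COLOR_RGB2HSV)[145:235,262:342]
m=cv2.inRange(hsv,(5,110,90),(30,255,255));n,_,st,ce=cv2.connectedComponentsWithStats(m)
for x,c in zip(st[1:],ce[1:]):
    if x[4]>15: print(x[:5],ray("top",[c+[262,145]],.03).round(3))
```

```text
t 19.7 pos [0.5151 0.3193 0.2411] w 0.155 F [ 0.1 -0.3 -4.1] 59.2748486995697
turn [-0.0015  0.0007  0.0014] shift before turn [0.0084 0.0009 0.1423] after turn [0.0083 0.0007 0.1423] tilt 0.1
[  0   0  42  90 990] [[0.613 0.12  0.03 ]]
[ 43   0  37  90 966] [[ 0.631 -0.086  0.03 ]]
[ 21  39  11  12 101] [[0.608 0.065 0.03 ]]
[ 32  50  11  11 102] [[0.575 0.028 0.03 ]]
[ 50  57  11  12 106] [[ 0.551 -0.033  0.03 ]]
[25 64 11 12 94] [[0.528 0.05  0.03 ]]
[41 70 11 10 88] [[ 0.511 -0.004  0.03 ]]
[43 84  6  6 30] [[ 0.471 -0.005  0.03 ]]
```

All five tarts show as separate blobs inside the tub. Lowering onto the board.

>>> drive_tool(steps="0 0 0 0.0042 0.0004 0.01 0; 0 0 0 0.0042 0.0004 0.02 0; 0 0 0 0 0 0.025 0; 0 0 0 0 0 0.025 0; 0 0 0 0 0 0.025 0; 0 0 0 0 0 0.02 0; 0 0 0 0 0 0.012 0; 0 0 0 0 0 0.005 0")

```text
clock: 20.75
ee_pos: [0.5143, 0.3273, 0.0982]
tool_rot: [0.638, 0.77, -0.001, -0.001]
ft_force: [-0.0, 0.3, -3.0]
width: 0.152
finger_force: 59.3
```

>>> drive_tool(steps="0 0 0 0 0 0.003 0; 0 0 0 0 0 0.003 0; 0 0 0 0 0 0.003 0; 0 0 0 0 0 0.003 0; 0 0 0 0 0 0 0")

```text
clock: 21.38
ee_pos: [0.514, 0.3277, 0.0869]
tool_rot: [0.637, 0.771, -0.001, -0.001]
ft_force: [-1.6, 0.4, -3.3]
width: 0.153
finger_force: 59.2
```

```bash
python3 -c "
from h import *
plan(place(.028),BH)"
```

```text
t 21.38 pos [0.514  0.3277 0.0869] w 0.153 F [-1.6  0.4 -3.3] 59.239643812179565
turn [-0.0025  0.0004  0.0015] shift before turn [-0.0002  0.0002  0.0051] after turn [-0.0002  0.0002  0.0051] tilt 0.14
```

>>> drive_tool(steps="0 0 0 0 0 0.0015 0; 0 0 0 0 0 0.0015 0; 0 0 0 0 0 0.0015 0; 0 0 0 0 0 0 0; 0 0 0 0 0 0 0")

```text
clock: 22.0
ee_pos: [0.5142, 0.3278, 0.0826]
tool_rot: [0.637, 0.77, -0.001, -0.001]
ft_force: [-0.5, -0.6, -3.7]
width: 0.155
finger_force: 59.3
```

>>> drive_tool(steps="0 0 0 0 0 0.001 0; 0 0 0 0 0 0 0; 0 0 0 0 0 0 0")

```text
clock: 22.38
ee_pos: [0.5143, 0.3279, 0.0819]
tool_rot: [0.637, 0.77, -0.001, -0.0]
ft_force: [-0.4, -0.2, 0.3]
width: 0.149
finger_force: 59.7
```

Contact: the weight has come off the wrist (−3.7 → +0.3 N). Releasing and withdrawing.

>>> drive_tool(steps="0 0 0 0 0 0.0005 0; 0 0 0 0 0 0 0.02; 0 0 0 0 0 0 0.035; 0 0 0 0 0 0 0.055; 0 0 0 0 0 0 0.085; 0 0 0 0 0 0 0.085; 0 0 0 0 0 0 0.085; 0 0 0 0 0 0 0.085")

```text
clock: 23.38
ee_pos: [0.5142, 0.3278, 0.0811]
tool_rot: [0.637, 0.77, -0.001, -0.001]
ft_force: [-0.4, -0.7, -0.2]
width: 0.996
finger_force: 0.0
```

>>> drive_tool(steps="0 0 0 0 0 -0.01 0.085; 0 0 0 0 0 -0.02 0.085; 0 0 0 0 0 -0.03 0.085; 0 0 0 0 0 -0.04 0.085; 0 0 0 0 0 -0.04 0.085; 0 0 0 0 0 -0.03 0.085; 0 0 0 0 0 -0.02 0.085; 0 0 0 0 0 0 0.085")

```text
clock: 24.38
ee_pos: [0.5152, 0.3283, 0.2735]
tool_rot: [0.637, 0.77, 0.001, 0.0]
ft_force: [0.3, -0.2, 0.1]
width: 0.996
finger_force: 0.0
```

Run:
```python
from h import *
import cv2
plan(place(.1),BH)
s=r.state();w=r.snapshot("wrist");P=place(.028);g=goal(BH)
b=np.r_[P[:2],.114]
print("predicted bar ends",wpix([b+g.apply([x,0,0]) for x in(.083,-.083)],s).round())
hsv=cv2.cvtColor(w,cv2.COLOR_RGB2HSV);m=cv2.inRange(hsv,(5,130,60),(13,255,200))
n,_,st,ce=cv2.connectedComponentsWithStats(m)
for x,c in zip(st[1:],ce[1:]):
    if x[4]>400: print(x,c.round())
```

```text
t 24.38 pos [0.5152 0.3283 0.2735] w 0.996 F [ 0.3 -0.2  0.1] 0.0
turn [ 0.0024 -0.0015  0.0014] shift before turn [-0.0008 -0.0014  0.1197] after turn [-0.0006 -0.0011  0.1197] tilt 0.16
predicted bar ends [[314.  82.]
 [314. 257.]]
[ 306   85   15  171 2323] [313. 167.]
[ 525  144  115  200 5887] [591. 232.]
```

The bar is at columns 306–321, rows 85–256, as predicted. The tray touched down at slat height, so it is on the slats and released. Handing in.

```bash
python3 -c "
from rig import r
print(r.job_done())"
```

```text
the job is handed in; nothing more can be done
None
```

The job is handed in, verdict not shown: my last checks had all five tarts in the tub and the empty tray released flat on the board's slats, after a first grasp that closed just above the bar and moved nothing.

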